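# Hold the beam balance at its index and set it back down

## Task

Take the lever of the laboratory balance by its black ball knob and use it to swing the beam up off its rest until the pointer stands at the index clip on the scale, and keep it there for at least five seconds without a break; the beam is top-heavy and falls away to either side unless you keep correcting. Then lower the beam gently back onto the rest it came from (sample jar down) and let go of the lever. Work the balance only by its lever, never let the beam bang on a rest, and do not touch the beam, move the index clip or shift the other things on the bench.

Things in the scene. Friction and masses are not known exactly. Their poses are not given: they have to be found in the camera images.
- balance: Bench beam balance, bolted down. Origin: centre of underside of its base plate (170 x 300 x 22 mm). Local z up, y along the level beam, x away from the lever side. Axle along local x at z = 140 mm. Column 22 x 36 mm; white scale plate on it at x = 0, 190 mm along y, z 265 to 320 mm. Beam (400 mm long) and pointer move at x = +35 mm, the lever at x = -80 mm, on the robot's side.
- axle (a point): Point on the axle axis, at local (0, 0, 140) mm of the balance.
- rocker (a joint): Tilt of beam and pointer about local +x, rad: 0 level, positive = pointer leaning to local -y. Rests stop it at -0.28 (jar down, the start) and +0.28. Inertia about the axle 0.0264 kg m2 nominal. Top-heavy: gravity topples it with 0.152 N m x sin(tilt); lever held still, it falls away with time constant about 0.7 s. Damping 0.004 N m s/rad, dry friction 0.0001 N m.
- pointer_tip (a point): Tip of the upright steel pointer, 175 mm above the axle in the beam's frame (local x = +35 mm); moves with the beam.
- index_mark (a point): Point of the pointer's path beside the dark steel index clip (10 x 30 mm, on the scale plate's top edge), 175 mm from the axle, local x = +35 mm. The pointer is on the index when pointer_tip meets this point. The clip is set within 0.1 rad of the scale's middle and stays put.
- index (a joint): Angle of the index clip about the axle, same sense as joint rocker: the beam tilt to be held.
- beam: Aluminium beam with all it carries; origin on the axle. Clamped at axle height: sample jar (64 mm wide, 80 high, 0.40 kg, unknown by 4 percent) at y = +170 mm, steel counterweight (66 mm wide, 0.40 kg) at y = -170 mm. Brass poise (42 mm wide, 24 high, 0.25 kg, unknown by 10 percent) on the pointer's stem 45 mm above the axle. With nominal masses it balances level.
- lever (a joint): Lever angle relative to the beam, rad, same sense as rocker; lever tilt in the world = rocker + lever. A torsion spring of 0.10 N m/rad (damping 0.008 N m s/rad) joins lever and beam: a lever more positive than the beam pushes the beam positive. 0 = relaxed, in line with the pointer. Range -1.3 to 1.3. Lever mass 30 g.
- knob (a point): Centre of the lever's black ball knob, 32 mm diameter, 120 mm from the axle on an 8 mm rod, at local x = -80 mm; stands about 260 mm above the bench. It swings in a circle about the axle; at lever tilt a it is at local y = -120 sin(a), z = 140 + 120 cos(a) mm.
- dropper: Bystander: amber dropper bottle, 38 mm wide, 75 mm high.
- beaker: Bystander: clear plastic beaker, 70 mm wide, 85 mm high.
- slide_box: Bystander: blue and white slide box, 90 x 130 x 30 mm.
- dish: Bystander: glass dish, 90 mm wide, 16 mm high.
- weight_set: Bystander: wooden block with four brass weights, 60 x 140 mm, 60 mm high.
- stock: Bystander: white plastic bottle, 70 mm wide, 150 mm high.

How it is judged:
By the outcome, as a careful person would: the job done as asked, in the order asked, and still so for the second after the job is handed in, with the robot touching nothing.
It also fails if it takes over 67 s, if anything falls off the work surface, if the arm or the gripper's body presses on something with over 40 N, if the wrist force passes 120 N, or if a joint passes its speed limit or range.

## Robot

A 6-joint arm with a two-finger parallel gripper is mounted at the origin on the work surface. World frame = base frame: x ahead of the robot, y to its left, z up, the work surface at z = 0. Lengths are in m, angles in rad, forces in N, time in s.
With the tool pointing down it reaches from about 0.275 to 0.875 m from the base axis. Payload 12.5 kg.
Tool frame: the origin (TCP) lies at the very end of the fingers, on their centre line; the grasp point (between the pads) lies 19 mm behind it; z points along the fingers, y is the line along which they close (so a half turn about z gives the same grasp; the last joint's range is limited). The gripper opens to 85 mm and grips with 20 to 120 N. Pads are 22 mm wide; open, the fingers measure 114 mm over their backs; the gripper's body (76 mm by 85 mm) begins 54 mm behind the grasp point. The pads swing forward as they close: fully open they stand 13 mm farther back than shut.
Start: joints at [-1.363, 0.351, 1.652, -0, 1.139, -0.085], TCP at [0.159, -0.527, 0.204] pointing down, gripper open.
Joint ranges: [-2.75, 2.75], [-0.79, 2.1], [0.01, 2.65], [-1.57, 4.71], [0.07, 3.14], [-2.87, 2.87]. Speed limits (rad/s): [2.22, 2.22, 2.79, 3.14, 3.14, 3.14].

## Interface

Orientations are given as a unit quaternion [w, x, y, z].
In Python, from cell import sense, camera, camera_params, job_done gives the robot as it stands.
- The arm moves only by the tool drive_tool, never from a script. Its arguments are lists of equal length, an entry for each row: "hand": the finger opening in cm, from 0 to 8.54; "linear": the shift along the world's x, y, z in cm, a list of three; "yaw": the turn about the world's z in degrees. A call has 1 to 12 rows; each row is the pose to reach, as a shift and turn from the pose commanded when the call began; what a row does not reach only later rows make up. A row lasts 1/8 s, in which the tool goes at most 62.5 mm and 10.7 degrees, less where a joint would pass 70% of its speed; a pose out of reach is approached as far as the arm can. A call with a gripper value outside its range is refused whole. The fingers move at their own pace and stop on an object; "squeeze" is the grip in N (left out, the last holds). Time passes only in rows, so rows that repeat a pose let the fingers close. It gives the time, the measured TCP pose, the force, the opening and the grip force at its end, in the units of the state.
- sense(): the state, without advancing time (a new reading comes with each control period).
- camera(name): name is "side" or "top" or "wrist"; returns the picture (480x640x3 uint8, blue, green, red); there is no depth.
- camera_params(name): a dict with "fx", "fy", "cx", "cy" (pixels), "k1" (the pictures are not rectified: a ray, as slopes to the right and down, at radius r is drawn at 1 + k1 r^2 times it, then the intrinsics apply), "xyz" and "orientation" of the camera in the world; the wrist camera has in their place "tool_from_camera" (4x4, takes a point from camera to tool coordinates, whose origin is the TCP and whose axes are the flange's). Camera axes: x right, y up, looking along -z (the intrinsics and any distortion apply to the point x, -y, -z); pixel columns grow to the right and rows downward; lengths in m; the calibration is good to about 2 mm. A picture is of the moment at which its call begins: read the wrist's pose just before it. camera_params takes no time and is no camera call.
- job_done(): hands the job in; it is judged then, once.
The state is a dict: "time_s": time; "joint_pos": joint angles; "joint_velocities": joint speeds; "joint_torque": joint torques, N m; "ee_pos": TCP position; "tcp_rot": TCP orientation; "wrist_force": force on the tool from outside, world axes, zero at the start; "ft_torque": the same for the moment, N m; "opening": finger opening in m; "grip_force": force on a finger pad.
Only numpy, scipy, OpenCV 4.12 (cv2) and the standard library are available. Lean on these libraries where they do the work, as an engineer would, in place of code of your own. Each camera call takes 0.05 s, during which the arm holds its last target. There are 200 camera calls.

## Working session

There is one attempt and no reset: what is moved stays moved. The work goes in short steps, Python scripts to look and compute and a tool call to move; the robot and the scene stay as the last step left them, time stands still between calls to the robot, and variables do not carry over. Pictures are saved under pics/ and viewed, at most 10 in all, crops included, and the job is handed in when it is done.

Besides the shell and the picture viewer there is one more tool, called after "Emit:" by a JSON object that holds its "fn" and its "kwargs", one argument or row to a line. drive_tool: Moves the arm, as the interface text tells. Its arguments: {"type":"object","properties":{"hand":{"type":"array"},"linear":{"type":"array"},"yaw":{"type":"array"},"squeeze":{"type":"number"}},"required":["hand","linear","yaw"]}

```bash
mkdir -p pics; ls
python3 - <<'E'
from cell import *
import cv2
s=sense();print(s)
for n in("side","top"):
    print(n,camera_params(n));cv2.imwrite(f"pics/{n}0.png",camera(n))
print(camera_params("wrist"))
E
```

```text
pics
{'time_s': 0.0, 'joint_pos': array([-1.36261430e+00,  3.51231326e-01,  1.65238990e+00,  1.27575877e-05,
        1.13912029e+00, -8.45889900e-02]), 'joint_velocities': array([ 0.0002476 ,  0.00052993, -0.00100453, -0.0005971 ,  0.00173072,
        0.00072435]), 'joint_torque': array([ 2.29876287e-04, -5.06113780e+01, -2.91401464e+01, -8.43072735e-05,
        4.68560349e-03, -1.02068890e-05]), 'ee_pos': array([ 0.15869445, -0.5262424 ,  0.20367413]), 'tcp_rot': array([-5.73691915e-04,  9.89304988e-01,  1.45860589e-01, -2.96941758e-05]), 'wrist_force': array([-0.3938543 , -0.16774267,  0.96327833]), 'ft_torque': array([-0.02200645, -0.02205081,  0.03964477]), 'grip_force': 0.0, 'opening': 0.08511170903769316}
side {'fx': 491.0453317611419, 'fy': 491.0453317611419, 'cx': 321.5074105141664, 'cy': 240.27331021690568, 'k1': -0.10087896590577493, 'xyz': array([ 0.41604805, -1.14268703,  0.85108773]), 'orientation': array([ 0.86198464,  0.50477318, -0.02280502, -0.04082211])}
top {'fx': 454.3657615740415, 'fy': 454.3657615740415, 'cx': 319.6967488656977, 'cy': 245.90284574457243, 'k1': -0.11669160006690615, 'xyz': array([ 0.36478758, -0.01359943,  1.23959841]), 'orientation': array([-0.69753684, -0.07056987,  0.04637788,  0.71155558])}
{'fx': 340.5619139418699, 'fy': 340.5619139418699, 'cx': 314.2577774992975, 'cy': 243.024306031178, 'k1': -0.0147320943989405, 'tool_from_camera': array([[-8.99443704e-04,  9.58536377e-01,  2.84968779e-01,
         7.31780823e-02],
       [ 9.99999458e-01,  7.12593081e-04,  7.59370298e-04,
        -5.33487354e-04],
       [ 5.24817274e-04,  2.84969308e-01, -9.58536498e-01,
        -1.70587187e-01],
       [ 0.00000000e+00,  0.00000000e+00,  0.00000000e+00,
         1.00000000e+00]])}
```

View pics/side0.png

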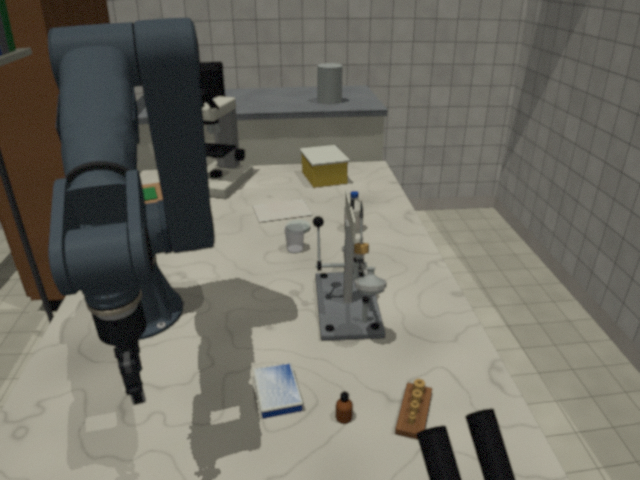

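View pics/top0.png

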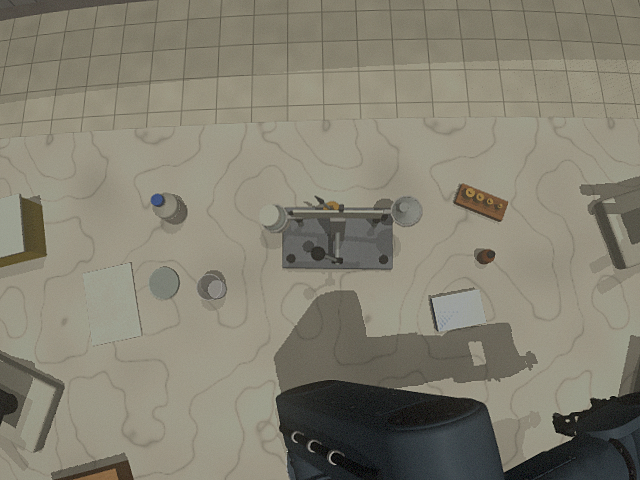

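Side: balance knob near (318,221), plate about (350,240). Top: base plate spans about (283..392, 207..268), knob near (318,254), jar left (260,217), counterweight right (405,210). Next I'll zoom in on both.

```bash
cat > h.py <<'E'
import numpy as np, cv2
from cell import *
from scipy.spatial.transform import Rotation as R
def quat(q): return R.from_quat([q[1],q[2],q[3],q[0]]).as_matrix()
def pose(n,s=None):
    p=camera_params(n)
    if n!="wrist": return p,quat(p["orientation"]),np.array(p["xyz"])
    s=s or sense(); T=np.array(p["tool_from_camera"]); Q=quat(s["tcp_rot"])
    return p,Q@T[:3,:3],Q@T[:3,3]+s["ee_pos"]
def ray(P,u,v):
    p,Q,o=P; x=(u-p["cx"])/p["fx"]; y=(v-p["cy"])/p["fy"]; r=np.hypot(x,y); t=r
    for _ in range(20): t=r/(1+p["k1"]*t*t)
    k=t/r if r>0 else 1
    return o,Q@np.array([x*k,-y*k,-1])
def proj(P,X):
    p,Q,o=P; c=Q.T@(np.asarray(X)-o); x,y=c[0]/-c[2],-c[1]/-c[2]; k=1+p["k1"]*(x*x+y*y)
    return np.array([p["fx"]*x*k+p["cx"],p["fy"]*y*k+p["cy"]])
def onplane(P,u,v,z,ax=2):
    o,d=ray(P,u,v); return o+d*(z-o[ax])/d[ax]
def cross(r1,r2):
    (a,d),(b,e)=r1,r2; t=np.linalg.lstsq(np.c_[d,-e],b-a,rcond=None)[0]
    return (a+d*t[0]+b+e*t[1])/2,np.linalg.norm(a+d*t[0]-b-e*t[1])
E
python3 - <<'E'
import cv2
t=cv2.imread("pics/top0.png")[185:285,245:435]; s=cv2.imread("pics/side0.png")[180:350,290:410]
cv2.imwrite("pics/top0c.png",cv2.resize(t,None,fx=4.2,fy=4.2,interpolation=2))
cv2.imwrite("pics/side0c.png",cv2.resize(s,None,fx=3.5,fy=3.5,interpolation=2))
E
```

```text
(no output)
```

View pics/top0c.png

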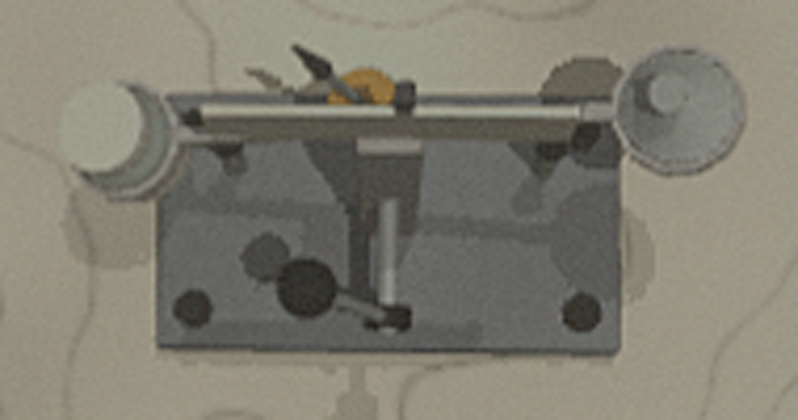

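View pics/side0c.png

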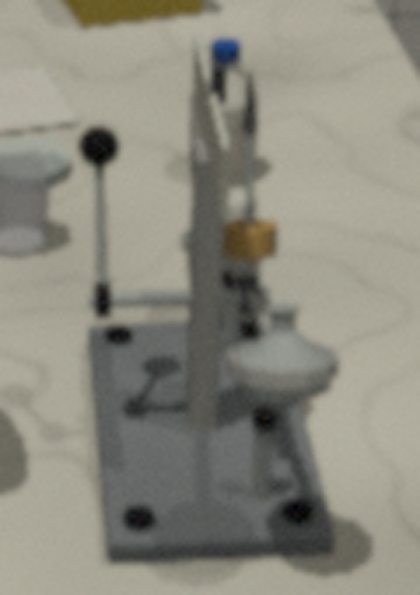

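Top crop: base front corners at crop (157,347) and (617,352), knob (307,288), pointer tip (300,52), clip (404,96). Side crop: knob (99,146). I'll compute positions from these.

Run:
```python
from h import *
np.set_printoptions(precision=4,suppress=True)
T,S=pose("top"),pose("side")
def blob(f,win,th):
    im=cv2.cvtColor(cv2.imread(f),6);x0,y0,x1,y1=win
    m=(im[y0:y1,x0:x1]<th).astype(np.uint8)
    n,l,st,c=cv2.connectedComponentsWithStats(m);i=1+st[1:,4].argmax();print(st[i]);return c[i]+[x0,y0]
kt=blob("pics/top0.png",(305,243,331,264),50); ks=blob("pics/side0.png",(308,210,330,229),60)
print(kt,ks); K,e=cross(ray(T,*kt),ray(S,*ks)); print("knob",K,"gap",e)
c=lambda x,y:(245+x/4.2-.4,185+y/4.2-.4)
fl,fr=onplane(T,*c(157,346),.012),onplane(T,*c(617,352),.012)
print("front",fl,fr,np.linalg.norm(fl-fr)); d=(fl-fr)/np.linalg.norm(fl-fr)
yaw=np.arctan2(-d[0],d[1]);print("yaw",yaw)
a=onplane(T,*c(193,308),.025);b=onplane(T,*c(582,312),.025);print("screws",a,b,np.arctan2(-(a-b)[0],(a-b)[1]),(a+b)/2)
ex=np.array([np.cos(yaw),np.sin(yaw),0]);ey=np.array([-np.sin(yaw),np.cos(yaw),0])
O=(fl+fr)/2*[1,1,0]+ex*.085; print("origin",O)
loc=lambda X:np.array([(X-O)@ex,(X-O)@ey,X[2]])
print("knob loc",loc(K)," tip",loc(onplane(T,*c(297,49),.308))," clip",loc(onplane(T,*c(404,96),.325)))
```

```text
[ 6  4 14 13 93]
[ 6  7  9 11 70]
[317.7957 252.9462] [317.7857 221.6429]
knob [0.5145 0.0234 0.2517] gap 0.00037774979528424566
front [0.5144 0.1308 0.012 ] [ 0.5041 -0.1669  0.012 ] 0.29795275664223203
yaw -0.034702570471130546
screws [0.537  0.1059 0.025 ] [ 0.5289 -0.1439  0.025 ] -0.032518309304522285 [ 0.533 -0.019  0.025]
origin [ 0.5942 -0.021   0.    ]
knob loc [-0.0812  0.0416  0.2517]  tip [0.032  0.0467 0.308 ]  clip [ 0.0037 -0.0074  0.325 ]
```

Emit:
{"fn": "drive_tool", "kwargs": {
  "hand": [8.5,8.5,8.5,8.5,8.5,8.5,8.5,8.5,8.5,8.5,8.5,8.5],
  "linear": [
    [0,0,6],
    [3,4,12],
    [6,9,13.6],
    [9,14,13.6],
    [12.5,19,13.6],
    [16,24,13.6],
    [19,29,13.6],
    [22,34,13.6],
    [25.5,39,13.6],
    [29,44.5,13.6],
    [32,49.5,13.6],
    [35.6,54.9,13.6]
  ],
  "yaw": [0,-3,-6,-9,-12,-15,-18.7,-18.7,-18.7,-18.7,-18.7,-18.7],
  "squeeze": 20
}}

```text
time_s: 1.6
ee_pos: [0.5141, 0.0224, 0.3401]
tcp_rot: [0.0, 1.0, -0.017, -0.0]
wrist_force: [0.6, -1.6, -0.3]
opening: 0.0853
grip_force: 0.0
```

Run:
```python
from h import *
s=sense(); print(s["time_s"],s["ee_pos"],s["tcp_rot"],s["joint_velocities"].round(2))
s=sense(); P=pose("wrist",s); im=camera("wrist"); cv2.imwrite("pics/w1.png",im); print(proj(P,[.5145,.0234,.2517]))
```

```text
1.6 [0.5140513  0.02244945 0.34010307] [ 7.28951052e-05  9.99861114e-01 -1.66656491e-02 -5.61182235e-05] [ 0.88  0.56 -0.65 -0.    0.09  0.88]
[314.17521445 237.56380473]
```

View pics/w1.png

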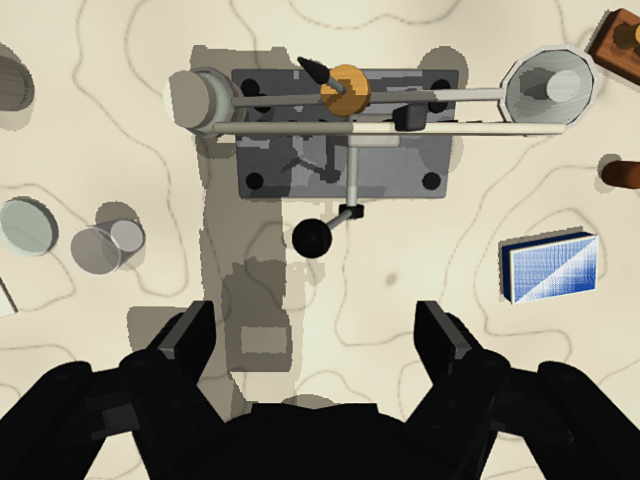

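Wrist view: knob (312,238) as predicted, clip block at about (409,117), black pointer head (312,70), brass poise (346,90). I'll descend and grasp.

Emit:
{"fn": "drive_tool", "kwargs": {
  "hand": [8.5,8.5,8.5,4.5,4.5,3.0,3.0,2.8,2.8],
  "linear": [
    [0,0.1,-5],
    [0,0.1,-10],
    [0,0.1,-10.7],
    [0,0.1,-10.7],
    [0,0.1,-10.7],
    [0,0.1,-10.7],
    [0,0.1,-10.7],
    [0,0.1,-10.7],
    [0,0.1,-10.7]
  ],
  "yaw": [0,0,0,0,0,0,0,0,0],
  "squeeze": 20
}}

```text
time_s: 2.78
ee_pos: [0.514, 0.0218, 0.2342]
tcp_rot: [-0.0, 1.0, -0.017, 0.001]
wrist_force: [-0.8, 2.7, 5.7]
opening: 0.0282
grip_force: 3.1
```

Run:
```python
from h import *
np.set_printoptions(precision=4,suppress=True)
s=sense(); P=pose("wrist",s); im=camera("wrist"); cv2.imwrite("pics/w2.png",im)
print(s["time_s"],s["ee_pos"],s["opening"],s["grip_force"],s["wrist_force"])
O=np.array([.5942,-.021,0]);y=-.0335;ex=np.array([np.cos(y),np.sin(y),0]);ey=np.array([-np.sin(y),np.cos(y),0])
W=lambda a,b,c:O+a*ex+b*ey+[0,0,c]
for t in(-.28,0,.05,.28):print(t,proj(P,W(.035,-.175*np.sin(t),.14+.175*np.cos(t))),proj(P,W(0,-.185*np.sin(t),.14+.185*np.cos(t))),proj(P,W(.035,-.13*np.sin(t),.14+.13*np.cos(t))))
```

```text
2.775 [0.514  0.0218 0.2342] 0.02820073817964938 3.0783531814813614 [-0.7518  2.6929  5.6542]
-0.28 [282.5553 -48.5904] [271.0739 103.5488] [327.9336  15.7418]
0 [499.4647 -64.2278] [500.5914 100.2526] [432.2103  10.7838]
0.05 [538.1067 -63.0676] [541.6561 100.6492] [450.7199  11.0721]
0.28 [681.7498 -43.9658] [692.9857 105.6873] [526.4168  16.7767]
```

View pics/w2.png

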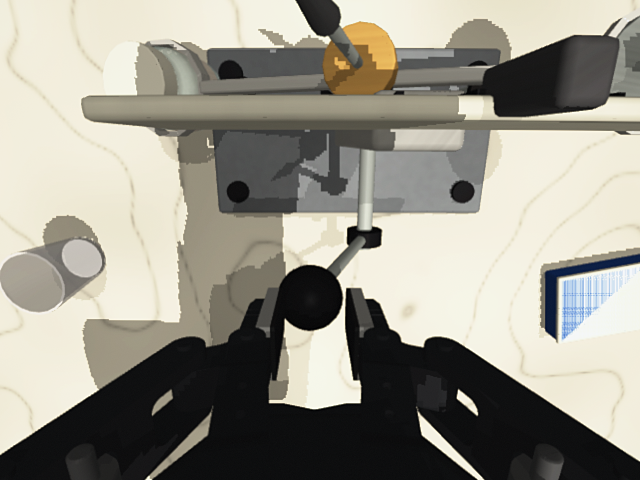

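Wrist view after closing: ball (310,297) is between the pads, the pointer's black head bottom is at (320,15), and the clip spans (485–615, 35–115). Next I'll tighten the grip and work out the pointer and clip angles.

Emit:
{"fn": "drive_tool", "kwargs": {
  "hand": [2.0,2.0],
  "linear": [
    [0,0,0],
    [0,0,0]
  ],
  "yaw": [0,0],
  "squeeze": 20
}}

```text
time_s: 3.08
ee_pos: [0.5141, 0.0223, 0.2351]
tcp_rot: [-0.001, 1.0, -0.017, 0.001]
wrist_force: [-2.7, 6.8, 14.3]
opening: 0.0219
grip_force: 19.2
```

```bash
cat >> h.py <<'E'
O=np.array([.5942,-.021,0]);_y=-.0335;EX=np.array([np.cos(_y),np.sin(_y),0]);EY=np.array([-np.sin(_y),np.cos(_y),0])
W=lambda a,b,c:O+a*EX+b*EY+[0,0,c]
def atx(P,u,v,x):   # pixel -> local (y,z) on plane local x
    o,d=ray(P,u,v); p=o+d*(x-(o-O)@EX)/(d@EX); return (p-O)@EY,p[2]
ang=lambda y,z:-np.arctan2(y,z-.14)
E
python3 - <<'E'
from h import *
np.set_printoptions(precision=4,suppress=True)
s=sense(); P=pose("wrist",s); im=camera("wrist"); cv2.imwrite("pics/w3.png",im)
print(s["time_s"],s["ee_pos"],s["opening"],s["grip_force"],s["wrist_force"])
k=s["ee_pos"]-O-[0,0,-.019]; print("knob from tcp",k@EX,k@EY,k[2],ang(k@EY,k[2]),np.hypot(k@EY,k[2]-.14))
g=cv2.cvtColor(im,6)
for r in range(0,40,4):
    c=np.flatnonzero(g[r,200:450]<75)+200
    if len(c): u=c.mean(); print(r,c.min(),c.max(),len(c),"tilt",ang(*atx(P,u,r,.035)),atx(P,u,r,.035))
hs=cv2.cvtColor(im,40);m=cv2.inRange(hs,(8,100,100),(28,255,255));print("poise",cv2.moments(m[:130])["m00"]/255)
m=(g[0:130,440:]<75).astype(np.uint8);n,l,st,c=cv2.connectedComponentsWithStats(m);print(st[1:][st[1:,4]>100])
i=1+st[1:,4].argmax();ct=max(cv2.findContours((l==i).astype(np.uint8),0,2)[0],key=len)
print("w3 clip",cv2.approxPolyDP(ct,3,True)[:,0]+[440,0])
g=cv2.cvtColor(cv2.imread("pics/w1.png"),6);m=(g[95:140,385:440]<75).astype(np.uint8)
ct=max(cv2.findContours(m,0,2)[0],key=len);print("w1 clip",cv2.approxPolyDP(ct,1.5,True)[:,0]+[385,95])
E
```

```text
3.075 [0.5141 0.0223 0.2351] 0.02185352419510013 19.193642288446426 [-2.7258  6.8192 14.3034]
knob from tcp -0.08150477278095083 0.04056112322723491 0.2540712720814566 -0.34163454778938074 0.12106799672802317
0 297 330 34 tilt -0.28759759270917057 (np.float64(0.04149453005582989), np.float64(0.2802798059544731))
4 299 334 36 tilt -0.28758703991527285 (np.float64(0.04052143440191131), np.float64(0.27699539412057994))
8 301 338 38 tilt -0.2875724471314658 (np.float64(0.03949045840664243), np.float64(0.2735170204255376))
12 303 339 37 tilt -0.2912536177004605 (np.float64(0.038919852511874346), np.float64(0.26982867655817055))
16 305 340 36 tilt -0.2953918478336405 (np.float64(0.038313188566972446), np.float64(0.2659083347619484))
20 308 340 33 tilt -0.30007806632181244 (np.float64(0.03766694404797028), np.float64(0.26173332809505934))
24 310 339 30 tilt -0.30840427754694477 (np.float64(0.03736148020639199), np.float64(0.2572791038781659))
28 312 338 27 tilt -0.3179835490615549 (np.float64(0.0370347122597486), np.float64(0.25251518936823714))
32 315 335 21 tilt -0.3308351772543388 (np.float64(0.03689040730764284), np.float64(0.2474086942945276))
36 321 331 11 tilt -0.3422231679371111 (np.float64(0.036307691807460914), np.float64(0.24191913061546805))
poise 3813.0
[[   0   21  184   96 6403]]
w3 clip [[618  21]
 [601  38]
 [572  37]
 [485  72]
 [481  83]
 [440  86]
 [466  85]
 [460  90]
 [465  93]
 [460  95]
 [490  95]
 [498 116]
 [591 109]
 [602 104]
 [606  96]
 [623  96]
 [606  93]
 [616  48]
 [615  40]
 [606  36]]
w1 clip [[439 102]
 [436 100]
 [385 102]
 [408 103]
 [405 106]
 [394 109]
 [391 114]
 [392 118]
 [385 121]
 [393 121]
 [396 130]
 [421 129]
 [424 127]
 [425 115]
 [428 111]
 [439 112]]
```

Run:
```python
import cv2
im=cv2.imread("pics/w3.png")
cv2.imwrite("pics/w3c.png",cv2.resize(im[220:400,200:430],None,fx=3,fy=3,interpolation=2))
```

```text
(no output)
```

View pics/w3c.png

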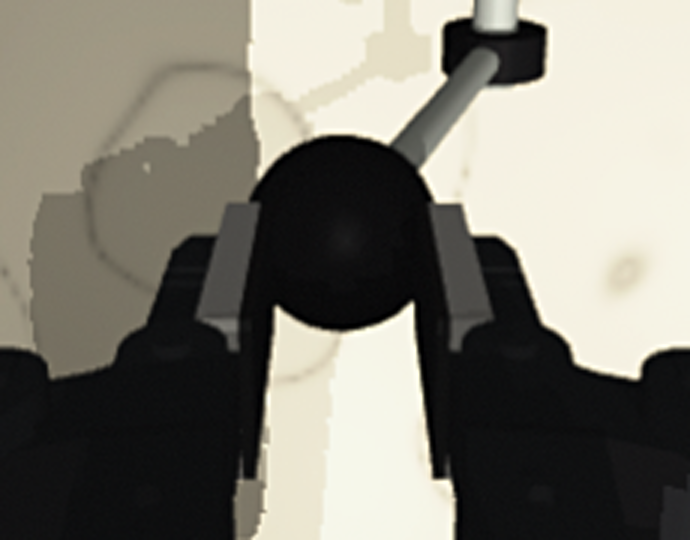

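The grip looks sound: ball centred between the pads at 19 N. I'll ease the squeeze slightly, and write a particle-filter estimator and planner that prints each next move for me to enter.

```bash
cat > ctl.py <<'E'
import sys,json,os
from h import *
REST=-.28; BIAS=.0076; K=.1; CR=.008; C=.004; L=.12
def phi_of(s):
    k=s["ee_pos"]-O+[0,0,.019]; return ang(k@EY,k[2])
def tilt(im,P,guess):
    g=cv2.cvtColor(im,6); out=[]
    for r in range(0,10,2):
        c=np.flatnonzero(g[r]<75); best=None
        for run in np.split(c,np.flatnonzero(np.diff(c)>2)+1) if len(c) else []:
            if 18<len(run)<60:
                a=ang(*atx(P,run.mean(),r,.035))+BIAS
                if abs(a-guess)<.25 and (best is None or abs(a-guess)<abs(best-guess)): best=a
        if best is not None: out.append(best)
    return (np.median(out),np.ptp(out),len(out)) if out else (None,0,0)
def sim(p,t,ts,fs,jit=True):
    # p rows: th,om,d,m,J ; integrate over t[0]..t[1] with phi interpolated
    n=max(1,int(round((t[1]-t[0])/.005))); h=(t[1]-t[0])/n
    for i in range(n):
        a,b=np.interp([t[0]+i*h,t[0]+(i+1)*h],ts,fs); f=(a+b)/2; fd=(b-a)/h
        p[1]+=h*(p[3]*np.sin(p[0])+K*(f-p[0])+CR*(fd-p[1])-C*p[1]+p[2])/p[4]
        p[0]+=h*p[1]
        lo=p[0]<=REST; p[0]=np.where(lo,REST,p[0]); p[1]=np.where(lo&(p[1]<0),0,p[1])
    if jit:
        T=np.sqrt(max(t[1]-t[0],0)); f=p[0]>REST; g=rng.normal(size=(3,p.shape[1]))
        p[0]+=f*g[0]*.001*T; p[1]+=f*g[1]*.015*T; p[2]+=g[2]*.0006*T
rng=np.random.default_rng()
goal,rate,n=float(sys.argv[1]),float(sys.argv[2]),int(sys.argv[3])
wn=float(sys.argv[4]) if len(sys.argv)>4 else 3.
s=sense(); P=pose("wrist",s); im=camera("wrist"); s2=sense(); f1,f2=phi_of(s),phi_of(s2)
t1,t2=s["time_s"],s2["time_s"]
if os.path.exists("st.npz"):
    z=np.load("st.npz"); p=z["p"]; rows=z["rows"]; t0,f0,fc,ref=z["m"]
    ts=np.r_[t0,t0+.02+.125*np.arange(1,len(rows)+1)]; fs=np.r_[f0,rows+(f2-rows[-1])]
    sim(p,(t0,t1),ts,fs)
    fc=rows[-1]
else:
    N=20000; p=np.array([np.full(N,REST),np.zeros(N),rng.normal(0,.018,N),rng.normal(.152,.004,N),rng.normal(.0264,.0004,N)]); fc=f2; ref=REST
pred=p[0].mean(); th,sp,cnt=tilt(im,P,pred)
if th is not None:
    sg=.004; w=np.exp(-.5*((p[0]-th)/sg)**2)+1e-12; w/=w.sum(); neff=1/(w**2).sum()
    p=p[:,rng.choice(p.shape[1],p.shape[1],p=w)]
else: neff=-1
sim(p,(t1,t2),[t1,t2],[f1,f2])
x=p.mean(1,keepdims=True).copy(); off=f2-fc
print(f"t{t2:.2f} phi {f2:.3f} off {off:.3f} meas {th if th is None else round(th,4)} sp{sp:.3f} n{cnt} pred {pred:.4f} est th {x[0,0]:.4f} om {x[1,0]:.3f} d {x[2,0]:.4f}+-{p[2].std():.4f} neff {neff:.0f} F {s2['wrist_force'].round(1)} op {s2['opening']:.4f} g {s2['grip_force']:.0f}")
if n>12: sys.exit()
rows=[];f=f2;path=[]
for i in range(n):
    step=np.clip(goal-ref,-rate*.125,rate*.125); ref+=step; v=step/.125
    q=x.copy(); sim(q,(0,.06),[0,.125],[f,f],False)
    acc=-wn**2*(q[0,0]-ref)-1.8*wn*(q[1,0]-v)
    fn=q[0,0]+(q[4,0]*acc+(C+CR)*q[1,0]-q[3,0]*np.sin(q[0,0])-q[2,0])/K
    fn=np.clip(fn,f-.22,f+.22); fn=np.clip(fn,q[0,0]-1,q[0,0]+1)
    sim(x,(0,.125),[0,.125],[f,fn],False); f=fn; rows.append(f); path.append(round(float(x[0,0]),3))
lin=[];rq=[]
for r in rows:
    r-=off; dy=round(-L*100*(np.sin(r)-np.sin(fc)),2); dz=round(L*100*(np.cos(r)-np.cos(fc)),2)
    lin.append([round(dy*.0335,2),dy,dz]); rq.append(-np.arcsin(np.clip(dy/100/L-np.sin(fc),-1,1)))
print("ref",round(ref,3),"th pred",path,"phi",np.round(rows,3)); print(lin)
np.savez("st.npz",p=p,rows=np.array(rq),m=[t2,f2,fc,ref]); cv2.imwrite("pics/last.png",im)
np.save("log_%.2f.npy"%t1,np.r_[s["ee_pos"],s["tcp_rot"],th or 9]); cv2.imwrite("pics/t%.2f.png"%t1,im)
E
python3 - <<'E'
from h import *
s=sense(); w3=pose("wrist",s)
w1=pose("wrist",dict(ee_pos=np.array([.51405,.02245,.3401]),tcp_rot=[7e-5,.99986,-.0166656,-5.6e-5]))
for a,b in(((425,119),(611,70)),((391.5,116),(489,90))):
    X,e=cross(ray(w1,*a),ray(w3,*b)); q=((X-O)@EX,(X-O)@EY,X[2]);print(np.round(q,4),e,ang(*q[1:]))
    for x in(-.006,0,.006): print(x,atx(w3,*b,x),ang(*atx(w3,*b,x)))
E
```

```text
[ 0.0025 -0.0099  0.3423] 0.0015648149405195198 0.049136958173104144
-0.006 (np.float64(0.02865979358679316), np.float64(0.39038645630251384)) -0.11396624926319966
0 (np.float64(0.0036466745243148805), np.float64(0.35903470845977253)) -0.016647305227220844
0.006 (np.float64(-0.021366444538163373), np.float64(0.3276829606170312)) 0.11335525900530048
[0.0037 0.0007 0.3201] 0.0016147167739459095 -0.003680851619239284
-0.006 (np.float64(0.030926273628637622), np.float64(0.3845314371142634)) -0.12580365703871657
0 (np.float64(0.01049645978859003), np.float64(0.34133959382506)) -0.05208595963883453
0.006 (np.float64(-0.009933354051457566), np.float64(0.2981477505358566)) 0.0627281888403213
```

Emit:
{"fn": "drive_tool", "kwargs": {
  "hand": [2.5,2.5],
  "linear": [
    [0,0,0.1],
    [0,0,0.1]
  ],
  "yaw": [0,0]
}}

```text
time_s: 3.38
ee_pos: [0.5139, 0.0217, 0.2351]
tcp_rot: [-0.0, 1.0, -0.017, 0.001]
wrist_force: [0.8, 3.6, 6.5]
opening: 0.0248
grip_force: 3.3
```

```bash
python3 ctl.py 0.04 0.12 4
```

```text
t3.42 phi -0.338 off 0.000 meas -0.2794 sp0.000 n5 pred -0.2800 est th -0.2800 om 0.000 d -0.0000+-0.0180 neff 20000 F [0.8 3.1 6.7] op 0.0250 g 3
ref -0.22 th pred [-0.28, -0.28, -0.273, -0.257] phi [-0.118  0.102  0.322  0.217]
[[np.float64(-0.09), np.float64(-2.57), np.float64(0.59)], [np.float64(-0.17), np.float64(-5.2), np.float64(0.61)], [np.float64(-0.26), np.float64(-7.78), np.float64(0.06)], [np.float64(-0.22), np.float64(-6.56), np.float64(0.4)]]
```

```bash
cat > setrows.py <<'E'
import sys,numpy as np
z=dict(np.load("st.npz")); t,f,fc,ref=z["m"]; L=.12; lin=[];rq=[]
for r in map(float,sys.argv[1].split(",")):
    dy=round(-L*100*(np.sin(r)-np.sin(fc)),2); lin.append([round(float(dy*.0335),2),float(dy),round(float(L*100*(np.cos(r)-np.cos(fc))),2)]); rq.append(-np.arcsin(dy/100/L-np.sin(fc)))
z["rows"]=np.array(rq); z["m"]=[t,f,fc,float(sys.argv[2])]; np.savez("st.npz",**z); print(lin)
E
sed -i 's/; lin.append/; lin.append/; s/dy=round(-L\*100\*(np.sin(r)-np.sin(fc)),2); dz=round(L/dy=round(float(-L*100*(np.sin(r)-np.sin(fc))),2); dz=round(float(L)/; ' ctl.py
sed -i 's/dz=round(float(L)\*100\*(np.cos(r)-np.cos(fc)),2)/dz=round(float(L*100*(np.cos(r)-np.cos(fc))),2)/; s/lin.append(\[round(dy\*.0335,2)/lin.append([round(float(dy*.0335),2)/' ctl.py
python3 -m py_compile ctl.py; grep -n "dz=" ctl.py
python3 setrows.py -.24,-.14,-.05,0,0.03 -.28
```

```text
58:    r-=off; dy=round(float(-L*100*(np.sin(r)-np.sin(fc))),2); dz=round(float(L*100*(np.cos(r)-np.cos(fc))),2)
[[-0.04, -1.12, 0.33], [-0.08, -2.3, 0.56], [-0.11, -3.38, 0.66], [-0.13, -3.97, 0.68], [-0.15, -4.33, 0.67]]
```

Emit:
{"fn": "drive_tool", "kwargs": {
  "hand": [2.5,2.5,2.5,2.5,2.5],
  "linear": [
    [-0.04,-1.12,0.33],
    [-0.08,-2.3,0.56],
    [-0.11,-3.38,0.66],
    [-0.13,-3.97,0.68],
    [-0.15,-4.33,0.67]
  ],
  "yaw": [0,0,0,0,0]
}}

```text
time_s: 4.05
ee_pos: [0.5124, -0.0222, 0.2414]
tcp_rot: [0.0, 1.0, -0.017, 0.001]
wrist_force: [0.2, 1.1, 5.7]
opening: 0.0252
grip_force: 3.5
```

```bash
python3 ctl.py 0.03 0.12 2
```

```text
t4.10 phi 0.035 off 0.005 meas -0.2788 sp0.002 n5 pred -0.2736 est th -0.2795 om 0.004 d -0.0056+-0.0145 neff 16896 F [0.  0.7 6.5] op 0.0249 g 3
ref -0.25 th pred [-0.277, -0.267] phi [0.255 0.346]
[[-0.09, -2.61, -0.37], [-0.12, -3.66, -0.69]]
```

```bash
python3 setrows.py .08,.12,.14 -.28
```

```text
[[-0.02, -0.6, -0.03], [-0.04, -1.08, -0.08], [-0.04, -1.32, -0.11]]
```

Emit:
{"fn": "drive_tool", "kwargs": {
  "hand": [2.5,2.5,2.5],
  "linear": [
    [-0.02,-0.6,-0.03],
    [-0.04,-1.08,-0.08],
    [-0.04,-1.32,-0.11]
  ],
  "yaw": [0,0,0]
}}

```text
time_s: 4.47
ee_pos: [0.5118, -0.0353, 0.2402]
tcp_rot: [0.0, 1.0, -0.017, 0.0]
wrist_force: [0.5, -0.1, 5.9]
opening: 0.0249
grip_force: 3.8
```

```bash
python3 ctl.py 0.03 0.12 2; cp st.npz st_b.npz; python3 setrows.py .18,.21,.23 -.28
```

```text
t4.53 phi 0.144 off 0.004 meas -0.2805 sp0.002 n2 pred -0.2726 est th -0.2794 om 0.005 d -0.0118+-0.0119 neff 15023 F [ 1.  -0.6  4.9] op 0.0250 g 4
ref -0.25 th pred [-0.276, -0.264] phi [0.364 0.356]
[[-0.09, -2.55, -0.65], [-0.08, -2.47, -0.62]]
[[-0.02, -0.47, -0.08], [-0.03, -0.83, -0.15], [-0.04, -1.06, -0.2]]
```

Emit:
{"fn": "drive_tool", "kwargs": {
  "hand": [2.5,2.5,2.5],
  "linear": [
    [-0.02,-0.47,-0.08],
    [-0.03,-0.83,-0.15],
    [-0.04,-1.06,-0.2]
  ],
  "yaw": [0,0,0]
}}

```text
time_s: 4.9
ee_pos: [0.5114, -0.046, 0.2381]
tcp_rot: [0.0, 1.0, -0.017, 0.0]
wrist_force: [0.7, -0.6, 5.9]
opening: 0.025
grip_force: 3.7
```

```bash
python3 ctl.py 0.03 0.12 2; python3 setrows.py .27,.3,.32 -.28
python3 - <<'E'
import cv2,numpy as np
g=cv2.cvtColor(cv2.imread("pics/last.png"),6)
for r in(0,2,4,8,14,20):
    c=np.flatnonzero(g[r]<75); print(r,[(x[0],x[-1]) for x in np.split(c,np.flatnonzero(np.diff(c)>2)+1) if len(x)>3])
print(g[4,120:260:4])
E
```

```text
t4.95 phi 0.234 off 0.004 meas None sp0.000 n0 pred -0.2723 est th -0.2701 om 0.047 d -0.0118+-0.0119 neff -1 F [ 0.6 -1.2  6.6] op 0.0253 g 4
ref -0.25 th pred [-0.261, -0.247] phi [0.375 0.246]
[[-0.05, -1.62, -0.5], [-0.01, -0.15, -0.04]]
[[-0.02, -0.47, -0.12], [-0.03, -0.81, -0.22], [-0.03, -1.04, -0.29]]
0 [(np.int64(65), np.int64(130)), (np.int64(612), np.int64(623)), (np.int64(631), np.int64(639))]
2 [(np.int64(69), np.int64(135)), (np.int64(610), np.int64(622)), (np.int64(630), np.int64(639))]
4 [(np.int64(73), np.int64(141)), (np.int64(609), np.int64(621)), (np.int64(630), np.int64(639))]
8 [(np.int64(80), np.int64(148)), (np.int64(612), np.int64(618)), (np.int64(629), np.int64(639))]
14 [(np.int64(92), np.int64(152)), (np.int64(634), np.int64(639))]
20 [(np.int64(104), np.int64(155))]
[ 44  45  43  42  36  42 191 243 239 240 239 237 224 233 239 240 240 241
 241 241 241 241 241 241 241 241 242 242 242 242 242 242 242 242 243]
```

```bash
sed -i 's/18<len(run)<60/18<len(run)<110/' ctl.py
python3 - <<'E'
import re
src=open("ctl.py").read().split("rng=np.random.default_rng()\ngoal")[0]; exec(src)
s=sense();P=pose("wrist",s);print(tilt(cv2.imread("pics/last.png"),P,-.28))
E
```

```text
(np.float64(-0.2784346394258395), np.float64(0.0048150601772171675), 5)
```

Emit:
{"fn": "drive_tool", "kwargs": {
  "hand": [2.5,2.5,2.5],
  "linear": [
    [-0.02,-0.47,-0.12],
    [-0.03,-0.81,-0.22],
    [-0.03,-1.04,-0.29]
  ],
  "yaw": [0,0,0]
}}

```text
time_s: 5.32
ee_pos: [0.511, -0.0564, 0.2351]
tcp_rot: [0.0, 1.0, -0.017, 0.0]
wrist_force: [0.2, -1.8, 4.6]
opening: 0.025
grip_force: 3.5
```

```bash
python3 ctl.py 0.03 0.12 2; cp st.npz st_b.npz; python3 setrows.py .35,.37 -.28
```

```text
t5.38 phi 0.324 off 0.004 meas -0.2621 sp0.014 n5 pred -0.2346 est th -0.2574 om 0.117 d -0.0091+-0.0016 neff 1982 F [-0.7 -1.8  4.9] op 0.0253 g 4
ref -0.25 th pred [-0.245, -0.233] phi [0.173 0.271]
[[0.06, 1.76, 0.44], [0.02, 0.61, 0.18]]
[[-0.01, -0.34, -0.12], [-0.02, -0.56, -0.2]]
```

```bash
cp st_b.npz st.npz
```

Emit:
{"fn": "drive_tool", "kwargs": {
  "hand": [2.5,2.5],
  "linear": [
    [0.06,1.76,0.44],
    [0.02,0.61,0.18]
  ],
  "yaw": [0,0]
}}

```text
time_s: 5.62
ee_pos: [0.5114, -0.0491, 0.2373]
tcp_rot: [0.0, 1.0, -0.016, 0.001]
wrist_force: [0.1, 0.2, 5.5]
opening: 0.025
grip_force: 3.4
```

```bash
python3 ctl.py 0.03 0.15 2
```

```text
t5.67 phi 0.273 off 0.006 meas -0.2233 sp0.007 n5 pred -0.2326 est th -0.2176 om 0.141 d -0.0084+-0.0013 neff 7389 F [ 0.7 -1.9  5.2] op 0.0252 g 4
ref -0.213 th pred [-0.202, -0.188] phi [0.148 0.236]
[[0.05, 1.47, 0.3], [0.01, 0.43, 0.11]]
```

Emit:
{"fn": "drive_tool", "kwargs": {
  "hand": [2.5,2.5],
  "linear": [
    [0.05,1.47,0.3],
    [0.01,0.43,0.11]
  ],
  "yaw": [0,0]
}}

```text
time_s: 5.92
ee_pos: [0.5116, -0.0449, 0.2384]
tcp_rot: [0.0, 1.0, -0.016, 0.001]
wrist_force: [0.3, -0.5, 5.0]
opening: 0.0252
grip_force: 3.6
```

```bash
python3 ctl.py 0.03 0.15 2
```

```text
t5.97 phi 0.235 off 0.005 meas -0.1825 sp0.007 n5 pred -0.1874 est th -0.1764 om 0.144 d -0.0082+-0.0013 neff 10027 F [ 1.  -1.5  6. ] op 0.0250 g 4
ref -0.175 th pred [-0.16, -0.146] phi [0.117 0.207]
[[0.05, 1.39, 0.24], [0.01, 0.33, 0.07]]
```

Emit:
{"fn": "drive_tool", "kwargs": {
  "hand": [2.5,2.5],
  "linear": [
    [0.05,1.39,0.24],
    [0.01,0.33,0.07]
  ],
  "yaw": [0,0]
}}

```text
time_s: 6.22
ee_pos: [0.5116, -0.0415, 0.2391]
tcp_rot: [0.0, 1.0, -0.016, 0.001]
wrist_force: [0.6, -0.1, 5.1]
opening: 0.025
grip_force: 3.8
```

```bash
python3 ctl.py 0.03 0.15 3
```

```text
t6.28 phi 0.207 off 0.005 meas -0.1508 sp0.005 n5 pred -0.1463 est th -0.1441 om 0.120 d -0.0085+-0.0012 neff 10800 F [ 0.2 -1.4  5.3] op 0.0251 g 4
ref -0.119 th pred [-0.13, -0.115, -0.1] phi [0.154 0.186 0.157]
[[0.02, 0.62, 0.11], [0.01, 0.25, 0.05], [0.02, 0.59, 0.11]]
```

Emit:
{"fn": "drive_tool", "kwargs": {
  "hand": [2.5,2.5,2.5],
  "linear": [
    [0.02,0.62,0.11],
    [0.01,0.25,0.05],
    [0.02,0.59,0.11]
  ],
  "yaw": [0,0,0]
}}

```text
time_s: 6.65
ee_pos: [0.5117, -0.0367, 0.2399]
tcp_rot: [0.0, 1.0, -0.017, 0.0]
wrist_force: [0.7, -0.7, 5.9]
opening: 0.0251
grip_force: 3.7
```

```bash
python3 ctl.py 0.03 0.13 3
```

```text
t6.70 phi 0.150 off -0.001 meas -0.107 sp0.002 n5 pred -0.1010 est th -0.1010 om 0.103 d -0.0088+-0.0010 neff 8651 F [ 1.  -1.   5.1] op 0.0251 g 3
ref -0.07 th pred [-0.088, -0.073, -0.059] phi [0.168 0.145 0.148]
[[-0.01, -0.21, -0.03], [0.0, 0.06, 0.01], [0.0, 0.03, 0.0]]
```

Emit:
{"fn": "drive_tool", "kwargs": {
  "hand": [2.5,2.5,2.5],
  "linear": [
    [-0.01,-0.21,-0.03],
    [0,0.06,0.01],
    [0,0.03,0]
  ],
  "yaw": [0,0,0]
}}

```text
time_s: 7.08
ee_pos: [0.5118, -0.0362, 0.24]
tcp_rot: [0.0, 1.0, -0.017, 0.0]
wrist_force: [1.3, -1.1, 6.1]
opening: 0.0249
grip_force: 3.7
```

```bash
python3 ctl.py 0.03 0.1 3
```

```text
t7.12 phi 0.150 off 0.001 meas -0.0638 sp0.001 n5 pred -0.0580 est th -0.0574 om 0.115 d -0.0091+-0.0009 neff 8337 F [ 0.5 -1.4  5.9] op 0.0249 g 4
ref -0.033 th pred [-0.044, -0.033, -0.021] phi [0.088 0.132 0.102]
[[0.02, 0.74, 0.09], [0.01, 0.21, 0.03], [0.02, 0.58, 0.07]]
```

Emit:
{"fn": "drive_tool", "kwargs": {
  "hand": [2.5,2.5,2.5],
  "linear": [
    [0.02,0.74,0.09],
    [0.01,0.21,0.03],
    [0.02,0.58,0.07]
  ],
  "yaw": [0,0,0]
}}

```text
time_s: 7.5
ee_pos: [0.5119, -0.0305, 0.2407]
tcp_rot: [0.0, 1.0, -0.017, 0.0]
wrist_force: [0.8, -0.4, 7.5]
opening: 0.0253
grip_force: 4.1
```

```bash
python3 ctl.py 0.03 0.06 3
python3 - <<'E'
import cv2
im=cv2.imread("pics/last.png"); cv2.imwrite("pics/hold.png",cv2.resize(im[0:200,180:480],None,fx=2.6,fy=2.6,interpolation=2))
E
```

```text
t7.55 phi 0.099 off -0.002 meas -0.0243 sp0.001 n5 pred -0.0214 est th -0.0201 om 0.078 d -0.0093+-0.0008 neff 9108 F [ 0.5 -1.4  6.1] op 0.0249 g 4
ref -0.01 th pred [-0.012, -0.005, 0.002] phi [0.065 0.101 0.086]
[[0.01, 0.4, 0.03], [-0.0, -0.03, -0.0], [0.01, 0.16, 0.01]]
```

View pics/hold.png

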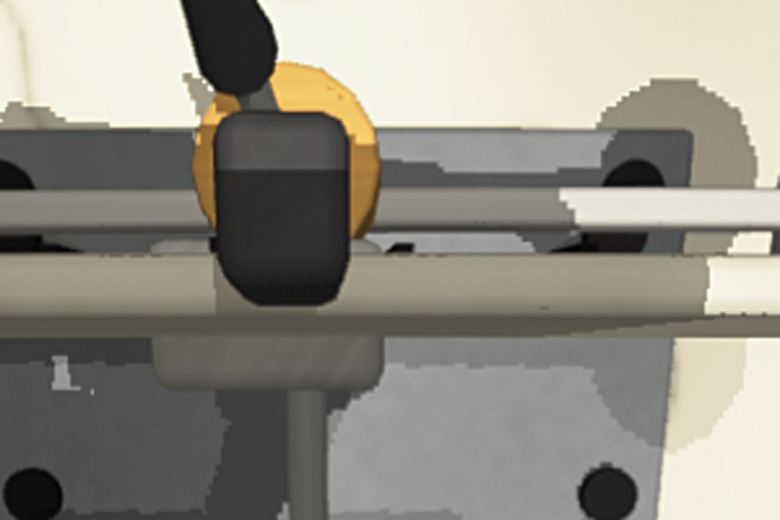

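Hold view: the clip's top face spans crop x 216–349 (image 263–314, row ~79) with the pointer head just to its left, nearing the index. Next I'll cast a ray through the clip centre.

Run:
```python
from h import *
import glob
l=np.load("log_7.50.npy"); P=pose("wrist",dict(ee_pos=l[:3],tcp_rot=l[3:7]))
for z in(.338,.342,.346):
    q=onplane(P,288.6,79,z); y=(q-O)@EY; print(z,(q-O)@EX,y,-np.arctan2(y,z-.14), -np.arctan2(y-.00103,z-.14))
im=cv2.imread("pics/t7.50.png")
# screws: front pair for lateral origin check at z=.025
g=cv2.cvtColor(im,6)
n,lb,st,c=cv2.connectedComponentsWithStats((g<50).astype(np.uint8))
for i in range(1,n):
    if 200<st[i,4]<900: q=onplane(P,*c[i],.025); print(st[i],((q-O)@EX).round(4),((q-O)@EY).round(4))
```

```text
0.338 0.0028984198871795925 -0.006482460778092 0.032728010652579236 0.0379235301702732
0.342 0.0022444582948441157 -0.006757616153951718 0.033441073959677464 0.03853347201801243
0.346 0.001590496702508638 -0.007032771529811429 0.03412641343474621 0.03911969977450815
[607   0  33  53 654] 0.104 -0.3241
[169  61  24  12 217] 0.0654 0.127
[392  89  37   8 204] 0.0404 -0.1152
[171  90  39   7 211] 0.0407 0.1228
[624 166  16  30 345] -0.0504 -0.374
[181 180  23  22 402] -0.0612 0.1268
[403 180  22  21 359] -0.0612 -0.1236
[283 224  32  22 454] -0.1124 0.0077
```

Emit:
{"fn": "drive_tool", "kwargs": {
  "hand": [2.5,2.5,2.5],
  "linear": [
    [0.01,0.4,0.03],
    [0,-0.03,0],
    [0.01,0.16,0.01]
  ],
  "yaw": [0,0,0]
}}

```text
time_s: 7.92
ee_pos: [0.512, -0.029, 0.2408]
tcp_rot: [0.0, 1.0, -0.017, 0.0]
wrist_force: [0.7, -1.2, 7.3]
opening: 0.0254
grip_force: 4.1
```

```bash
python3 ctl.py 0.03 0.06 3
```

```text
t7.97 phi 0.087 off -0.000 meas -0.0035 sp0.001 n5 pred 0.0021 est th -0.0009 om 0.037 d -0.0096+-0.0008 neff 8610 F [-0.3 -1.3  6.6] op 0.0248 g 4
ref 0.012 th pred [0.004, 0.011, 0.017] phi [0.127 0.093 0.109]
[[-0.02, -0.48, -0.05], [-0.0, -0.08, -0.01], [-0.01, -0.26, -0.03]]
```

Emit:
{"fn": "drive_tool", "kwargs": {
  "hand": [2.5,2.5,2.5],
  "linear": [
    [-0.02,-0.48,-0.05],
    [0,-0.08,-0.01],
    [-0.01,-0.26,-0.03]
  ],
  "yaw": [0,0,0]
}}

```text
time_s: 8.35
ee_pos: [0.5119, -0.0312, 0.2405]
tcp_rot: [0.0, 1.0, -0.017, 0.0]
wrist_force: [0.0, -0.7, 5.8]
opening: 0.0252
grip_force: 4.6
```

```bash
python3 ctl.py 0.038 0.06 3
```

```text
t8.40 phi 0.110 off 0.001 meas 0.0114 sp0.001 n5 pred 0.0177 est th 0.0145 om 0.048 d -0.0098+-0.0007 neff 8292 F [ 0.9 -0.7  6.7] op 0.0252 g 5
ref 0.035 th pred [0.021, 0.028, 0.036] phi [0.114 0.098 0.097]
[[-0.0, -0.04, -0.0], [0.01, 0.15, 0.02], [0.01, 0.16, 0.02]]
```

Emit:
{"fn": "drive_tool", "kwargs": {
  "hand": [2.5,2.5,2.5],
  "linear": [
    [0,-0.04,0],
    [0.01,0.15,0.02],
    [0.01,0.16,0.02]
  ],
  "yaw": [0,0,0]
}}

```text
time_s: 8.78
ee_pos: [0.512, -0.0297, 0.2407]
tcp_rot: [0.0, 1.0, -0.017, 0.0]
wrist_force: [-0.4, -1.0, 5.4]
opening: 0.0249
grip_force: 4.6
```

```bash
sed -i 's/\.0006\*T/.0015*T/' ctl.py; python3 ctl.py 0.038 0.06 3
```

```text
t8.82 phi 0.096 off 0.000 meas 0.0318 sp0.001 n5 pred 0.0359 est th 0.0352 om 0.056 d -0.0099+-0.0012 neff 9140 F [-0.3 -0.5  6.4] op 0.0249 g 5
ref 0.038 th pred [0.041, 0.043, 0.044] phi [0.039 0.044 0.06 ]
[[0.02, 0.68, 0.05], [0.02, 0.62, 0.04], [0.01, 0.43, 0.03]]
```

Entering the hold (from ~t=8.8).

Emit:
{"fn": "drive_tool", "kwargs": {
  "hand": [2.5,2.5,2.5],
  "linear": [
    [0.02,0.68,0.05],
    [0.02,0.62,0.04],
    [0.01,0.43,0.03]
  ],
  "yaw": [0,0,0]
}}

```text
time_s: 9.2
ee_pos: [0.5122, -0.0254, 0.2411]
tcp_rot: [0.0, 1.0, -0.017, 0.0]
wrist_force: [0.7, -0.2, 7.0]
opening: 0.0251
grip_force: 4.2
```

```bash
python3 ctl.py 0.038 0.06 3
python3 - <<'E'
from h import *
l=np.load(sorted(__import__('glob').glob("log_9*.npy"))[-1]); P=pose("wrist",dict(ee_pos=l[:3],tcp_rot=l[3:7]))
g=cv2.cvtColor(cv2.imread("pics/last.png"),6)
for r in(52,56,60,64,68,72):
    c=np.flatnonzero(g[r,220:420]<80)+220; runs=[x for x in np.split(c,np.flatnonzero(np.diff(c)>2)+1) if len(x)>30]
    for x in runs: q=onplane(P,x.mean(),r,.343); y=(q-O)@EY; print(r,x[0],x[-1],"idx",-np.arctan2(y-.0011,.203))
E
```

```text
t9.25 phi 0.061 off 0.001 meas 0.0443 sp0.001 n5 pred 0.0449 est th 0.0446 om 0.002 d -0.0099+-0.0014 neff 9372 F [ 0.1 -1.   6.3] op 0.0251 g 4
ref 0.038 th pred [0.044, 0.044, 0.043] phi [0.065 0.073 0.075]
[[-0.0, -0.05, -0.0], [-0.0, -0.14, -0.01], [-0.01, -0.17, -0.01]]
68 290 342 idx 0.038105612121844094
72 290 342 idx 0.03810733760932075
```

Emit:
{"fn": "drive_tool", "kwargs": {
  "hand": [2.5,2.5,2.5],
  "linear": [
    [0,-0.05,0],
    [0,-0.14,-0.01],
    [-0.01,-0.17,-0.01]
  ],
  "yaw": [0,0,0]
}}

```text
time_s: 9.62
ee_pos: [0.5121, -0.0271, 0.241]
tcp_rot: [0.0, 1.0, -0.017, 0.0]
wrist_force: [0.4, 0.4, 6.4]
opening: 0.0248
grip_force: 4.1
```

```bash
python3 ctl.py 0.038 0.06 3
```

```text
t9.68 phi 0.074 off 0.000 meas 0.0399 sp0.001 n5 pred 0.0424 est th 0.0392 om -0.017 d -0.0101+-0.0014 neff 8222 F [0.9 0.2 6.7] op 0.0248 g 4
ref 0.038 th pred [0.038, 0.037, 0.037] phi [0.106 0.08  0.094]
[[-0.01, -0.39, -0.04], [-0.0, -0.07, -0.01], [-0.01, -0.24, -0.02]]
```

Emit:
{"fn": "drive_tool", "kwargs": {
  "hand": [2.5,2.5,2.5],
  "linear": [
    [-0.01,-0.39,-0.04],
    [0,-0.07,-0.01],
    [-0.01,-0.24,-0.02]
  ],
  "yaw": [0,0,0]
}}

```text
time_s: 10.05
ee_pos: [0.512, -0.0294, 0.2407]
tcp_rot: [0.0, 1.0, -0.017, 0.001]
wrist_force: [1.0, 0.5, 6.3]
opening: 0.0249
grip_force: 4.5
```

```bash
python3 ctl.py 0.038 0.06 3
```

```text
t10.10 phi 0.094 off 0.000 meas 0.0374 sp0.002 n5 pred 0.0371 est th 0.0374 om 0.002 d -0.0101+-0.0014 neff 7978 F [1.4 0.  5.9] op 0.0251 g 5
ref 0.038 th pred [0.038, 0.038, 0.038] phi [0.078 0.088 0.081]
[[0.01, 0.2, 0.02], [0.0, 0.07, 0.01], [0.01, 0.16, 0.01]]
```

Emit:
{"fn": "drive_tool", "kwargs": {
  "hand": [2.5,2.5,2.5],
  "linear": [
    [0.01,0.2,0.02],
    [0,0.07,0.01],
    [0.01,0.16,0.01]
  ],
  "yaw": [0,0,0]
}}

```text
time_s: 10.48
ee_pos: [0.5121, -0.028, 0.2408]
tcp_rot: [0.0, 1.0, -0.017, 0.001]
wrist_force: [-0.1, -0.9, 6.0]
opening: 0.0252
grip_force: 4.7
```

```bash
python3 ctl.py 0.038 0.06 4
```

```text
t10.53 phi 0.080 off -0.000 meas 0.0388 sp0.001 n5 pred 0.0375 est th 0.0388 om 0.002 d -0.0101+-0.0014 neff 7743 F [ 0.3 -1.4  6.1] op 0.0248 g 5
ref 0.038 th pred [0.039, 0.039, 0.039, 0.039] phi [0.078 0.081 0.081 0.082]
[[0.0, 0.02, 0.0], [-0.0, -0.02, -0.0], [-0.0, -0.01, -0.0], [-0.0, -0.02, -0.0]]
```

Settled on the index.

Emit:
{"fn": "drive_tool", "kwargs": {
  "hand": [2.5,2.5,2.5,2.5],
  "linear": [
    [0,0.02,0],
    [0,-0.02,0],
    [0,-0.01,0],
    [0,-0.02,0]
  ],
  "yaw": [0,0,0,0]
}}

```text
time_s: 11.02
ee_pos: [0.5121, -0.0281, 0.2408]
tcp_rot: [0.0, 1.0, -0.017, 0.0]
wrist_force: [1.3, -0.2, 6.7]
opening: 0.0249
grip_force: 4.6
```

```bash
python3 ctl.py 0.038 0.06 4
```

```text
t11.07 phi 0.082 off 0.000 meas 0.0388 sp0.000 n5 pred 0.0390 est th 0.0388 om -0.000 d -0.0101+-0.0015 neff 5952 F [ 0.5 -0.3  7. ] op 0.0248 g 5
ref 0.038 th pred [0.039, 0.039, 0.038, 0.038] phi [0.081 0.083 0.082 0.083]
[[0.0, 0.01, 0.0], [-0.0, -0.01, -0.0], [-0.0, -0.0, -0.0], [-0.0, -0.01, -0.0]]
```

Emit:
{"fn": "drive_tool", "kwargs": {
  "hand": [2.5,2.5,2.5,2.5],
  "linear": [
    [0,0.01,0],
    [0,-0.01,0],
    [0,0,0],
    [0,-0.01,0]
  ],
  "yaw": [0,0,0,0]
}}

```text
time_s: 11.58
ee_pos: [0.5121, -0.0282, 0.2408]
tcp_rot: [0.0, 1.0, -0.017, 0.0]
wrist_force: [0.0, -0.5, 6.5]
opening: 0.0251
grip_force: 4.6
```

```bash
python3 ctl.py 0.038 0.06 5
```

```text
t11.62 phi 0.083 off 0.000 meas 0.0386 sp0.001 n5 pred 0.0384 est th 0.0385 om -0.000 d -0.0102+-0.0015 neff 6109 F [ 0.1 -0.9  6.8] op 0.0248 g 5
ref 0.038 th pred [0.038, 0.038, 0.038, 0.038, 0.038] phi [0.082 0.083 0.083 0.083 0.083]
[[0.0, 0.01, 0.0], [-0.0, -0.0, -0.0], [0.0, 0.0, 0.0], [-0.0, -0.0, -0.0], [0.0, 0.0, 0.0]]
```

Emit:
{"fn": "drive_tool", "kwargs": {
  "hand": [2.5,2.5,2.5,2.5,2.5],
  "linear": [
    [0,0.01,0],
    [0,0,0],
    [0,0,0],
    [0,0,0],
    [0,0,0]
  ],
  "yaw": [0,0,0,0,0]
}}

```text
time_s: 12.25
ee_pos: [0.5121, -0.0282, 0.2408]
tcp_rot: [0.0, 1.0, -0.017, 0.0]
wrist_force: [0.7, -0.2, 7.0]
opening: 0.025
grip_force: 4.6
```

```bash
python3 -c "
from h import *
im=camera('top');cv2.imwrite('pics/toph.png',im);cv2.imwrite('pics/tophc.png',cv2.resize(im[185:235,310:370],None,fx=10,fy=10,interpolation=2))"
python3 ctl.py 0.038 0.06 4
```

```text
t12.35 phi 0.083 off -0.000 meas 0.0396 sp0.002 n5 pred 0.0380 est th 0.0396 om 0.002 d -0.0101+-0.0015 neff 4083 F [-0.1 -1.1  5.7] op 0.0250 g 5
ref 0.038 th pred [0.04, 0.039, 0.039, 0.039] phi [0.074 0.083 0.079 0.083]
[[0.0, 0.1, 0.01], [0.0, 0.0, 0.0], [0.0, 0.05, 0.0], [0.0, 0.0, 0.0]]
```

View pics/tophc.png

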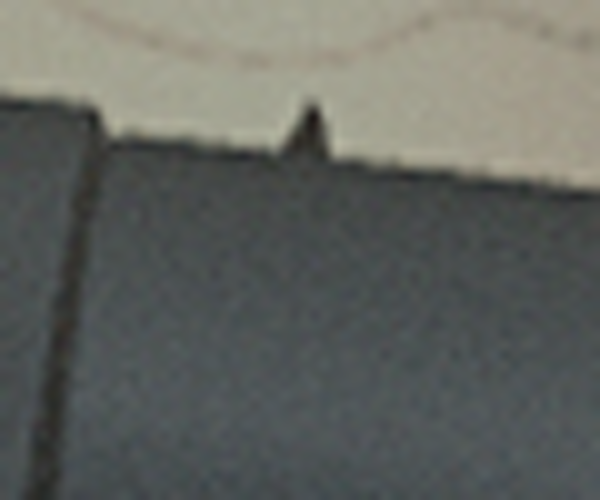

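Top view: the arm hides the clip, but the pointer tip shows at (341.0,194.5). The clip was at (340.8,207.5) in the first picture.

Emit:
{"fn": "drive_tool", "kwargs": {
  "hand": [2.5,2.5,2.5,2.5],
  "linear": [
    [0,0.1,0.01],
    [0,0,0],
    [0,0.05,0],
    [0,0,0]
  ],
  "yaw": [0,0,0,0]
}}

```text
time_s: 12.85
ee_pos: [0.5121, -0.0282, 0.2408]
tcp_rot: [0.0, 1.0, -0.017, 0.001]
wrist_force: [0.9, -0.4, 6.8]
opening: 0.0248
grip_force: 4.6
```

```bash
python3 ctl.py 0.038 0.06 4
python3 - <<'E'
from h import *
T=pose("top")
q=onplane(T,341.0,194.5,.315);print("tip",(q-O)@EX,(q-O)@EY,-np.arctan2((q-O)@EY,.175))
q=onplane(T,340.8,207.5,.343);print("clip",(q-O)@EX,(q-O)@EY,-np.arctan2((q-O)@EY,.203))
g=cv2.cvtColor(cv2.imread("pics/top0.png"),6)[203:214,334:348];print(g)
E
```

```text
t12.90 phi 0.083 off 0.000 meas 0.0403 sp0.001 n5 pred 0.0392 est th 0.0403 om 0.002 d -0.0100+-0.0016 neff 6108 F [ 0.3 -0.4  6. ] op 0.0250 g 5
ref 0.038 th pred [0.04, 0.04, 0.04, 0.039] phi [0.072 0.083 0.078 0.083]
[[0.0, 0.13, 0.01], [0.0, 0.01, 0.0], [0.0, 0.06, 0.01], [0.0, 0.01, 0.0]]
tip 0.034366525433108946 -0.007717023632359195 0.04406872778905322
clip -0.0009580187352975656 -0.007299378906596117 0.03594204654476364
[[118 106 119 116 144 161 147 147 144 160 156 158 152 153]
 [117 113 112 110 118 123 107 101  95 118 155 154 153 154]
 [116 115 115 113 112  67  68  70  64  56 152 157 154 154]
 [118 119 117 119 112  74  71  70  75  61 157 161 162 157]
 [116 116 117 120 101  71  72  77  74  63 128 128 130 128]
 [116 118 117 126  90  71  68  75  73  73  97  99  93  86]
 [ 88 100 108  93  66  56  60  65  58  56 101  97  92 101]
 [137 142 140 133 109  54  48  52  46  80 142 143 134 138]
 [165 167 164 173 152  77  63  62  61 120 164 169 166 167]
 [126 127 124 128 121  84  78  79  77 108 130 132 128 127]
 [ 76  78  78  77  76  84  82  85  83  85  77  79  78  81]]
```

Emit:
{"fn": "drive_tool", "kwargs": {
  "hand": [2.5,2.5,2.5,2.5],
  "linear": [
    [0,0.13,0.01],
    [0,0.01,0],
    [0,0.06,0.01],
    [0,0.01,0]
  ],
  "yaw": [0,0,0,0]
}}

```text
time_s: 13.4
ee_pos: [0.5121, -0.0281, 0.2408]
tcp_rot: [0.0, 1.0, -0.017, 0.0]
wrist_force: [-0.1, -1.0, 6.7]
opening: 0.0249
grip_force: 4.7
```

```bash
python3 ctl.py 0.036 0.06 4
```

```text
t13.45 phi 0.083 off 0.000 meas 0.0385 sp0.002 n5 pred 0.0394 est th 0.0384 om -0.004 d -0.0101+-0.0015 neff 5792 F [ 0.6 -0.1  5.9] op 0.0250 g 5
ref 0.036 th pred [0.037, 0.036, 0.036, 0.036] phi [0.059 0.11  0.073 0.096]
[[0.01, 0.28, 0.02], [-0.01, -0.33, -0.03], [0.0, 0.11, 0.01], [-0.01, -0.16, -0.01]]
```

Emit:
{"fn": "drive_tool", "kwargs": {
  "hand": [2.5,2.5,2.5,2.5],
  "linear": [
    [0.01,0.28,0.02],
    [-0.01,-0.33,-0.03],
    [0,0.11,0.01],
    [-0.01,-0.16,-0.01]
  ],
  "yaw": [0,0,0,0]
}}

```text
time_s: 13.95
ee_pos: [0.512, -0.0295, 0.2407]
tcp_rot: [0.0, 1.0, -0.017, 0.001]
wrist_force: [0.8, -0.9, 6.0]
opening: 0.0249
grip_force: 4.3
```

```bash
python3 ctl.py 0.036 0.06 4
```

```text
t14.00 phi 0.097 off 0.001 meas 0.0376 sp0.002 n5 pred 0.0355 est th 0.0380 om 0.009 d -0.0099+-0.0015 neff 5961 F [ 1.2 -0.6  6.3] op 0.0249 g 4
ref 0.036 th pred [0.038, 0.038, 0.038, 0.038] phi [0.058 0.088 0.072 0.085]
[[0.02, 0.46, 0.04], [0.0, 0.1, 0.01], [0.01, 0.3, 0.02], [0.0, 0.14, 0.01]]
```

Emit:
{"fn": "drive_tool", "kwargs": {
  "hand": [2.5,2.5,2.5,2.5],
  "linear": [
    [0.02,0.46,0.04],
    [0,0.1,0.01],
    [0.01,0.3,0.02],
    [0,0.14,0.01]
  ],
  "yaw": [0,0,0,0]
}}

```text
time_s: 14.5
ee_pos: [0.5121, -0.0283, 0.2409]
tcp_rot: [0.0, 1.0, -0.017, 0.001]
wrist_force: [0.3, -0.7, 5.7]
opening: 0.025
grip_force: 4.2
```

```bash
python3 ctl.py 0.037 0.06 4
```

```text
t14.55 phi 0.085 off 0.001 meas 0.0371 sp0.001 n5 pred 0.0375 est th 0.0371 om -0.002 d -0.0099+-0.0015 neff 5961 F [ 0.5 -0.3  6.5] op 0.0250 g 4
ref 0.037 th pred [0.037, 0.037, 0.037, 0.037] phi [0.094 0.07  0.087 0.076]
[[-0.0, -0.11, -0.01], [0.01, 0.18, 0.01], [-0.0, -0.03, -0.0], [0.0, 0.1, 0.01]]
```

Emit:
{"fn": "drive_tool", "kwargs": {
  "hand": [2.5,2.5,2.5,2.5],
  "linear": [
    [0,-0.11,-0.01],
    [0.01,0.18,0.01],
    [0,-0.03,0],
    [0,0.1,0.01]
  ],
  "yaw": [0,0,0,0]
}}

```text
time_s: 15.05
ee_pos: [0.512, -0.0275, 0.2409]
tcp_rot: [0.0, 1.0, -0.017, 0.001]
wrist_force: [-0.0, -0.9, 7.3]
opening: 0.0252
grip_force: 4.2
```

```bash
python3 ctl.py 0.037 0.06 4
```

```text
t15.10 phi 0.075 off -0.000 meas 0.0373 sp0.001 n5 pred 0.0370 est th 0.0372 om -0.003 d -0.0099+-0.0015 neff 6101 F [ 0.2 -1.   6.3] op 0.0248 g 4
ref 0.037 th pred [0.037, 0.037, 0.037, 0.037] phi [0.087 0.079 0.084 0.08 ]
[[-0.01, -0.15, -0.01], [-0.0, -0.04, -0.0], [-0.0, -0.11, -0.01], [-0.0, -0.06, -0.0]]
```

Emit:
{"fn": "drive_tool", "kwargs": {
  "hand": [2.5,2.5,2.5,2.5],
  "linear": [
    [-0.01,-0.15,-0.01],
    [0,-0.04,0],
    [0,-0.11,-0.01],
    [0,-0.06,0]
  ],
  "yaw": [0,0,0,0]
}}

```text
time_s: 15.6
ee_pos: [0.512, -0.028, 0.2409]
tcp_rot: [0.0, 1.0, -0.017, 0.001]
wrist_force: [0.6, -0.2, 5.0]
opening: 0.025
grip_force: 4.0
```

```bash
python3 ctl.py -0.27 0.1 3
```

```text
t15.65 phi 0.080 off -0.000 meas 0.0355 sp0.002 n5 pred 0.0371 est th 0.0353 om -0.004 d -0.0100+-0.0015 neff 5983 F [ 0.9 -0.5  5.3] op 0.0253 g 4
ref -0.001 th pred [0.03, 0.019, 0.007] phi [-0.078  0.081  0.017]
[[0.06, 1.9, 0.0], [-0.0, -0.0, -0.0], [0.03, 0.76, 0.04]]
```

Held on the index for about 6.8 s. I'll lower it now.

Emit:
{"fn": "drive_tool", "kwargs": {
  "hand": [2.5,2.5,2.5],
  "linear": [
    [0.06,1.9,0],
    [0,0,0],
    [0.03,0.76,0.04]
  ],
  "yaw": [0,0,0]
}}

```text
time_s: 16.02
ee_pos: [0.5123, -0.0211, 0.2414]
tcp_rot: [0.0, 1.0, -0.017, 0.001]
wrist_force: [-0.1, -0.1, 5.6]
opening: 0.0249
grip_force: 3.6
```

```bash
python3 ctl.py -0.27 0.1 3
```

```text
t16.07 phi 0.015 off -0.002 meas 0.0098 sp0.002 n5 pred 0.0064 est th 0.0037 om -0.121 d -0.0098+-0.0015 neff 7791 F [1.4 0.4 6.1] op 0.0248 g 4
ref -0.038 th pred [-0.011, -0.024, -0.038] phi [0.114 0.067 0.115]
[[-0.04, -1.19, -0.08], [-0.02, -0.63, -0.03], [-0.04, -1.2, -0.08]]
```

Emit:
{"fn": "drive_tool", "kwargs": {
  "hand": [2.5,2.5,2.5],
  "linear": [
    [-0.04,-1.19,-0.08],
    [-0.02,-0.63,-0.03],
    [-0.04,-1.2,-0.08]
  ],
  "yaw": [0,0,0]
}}

```text
time_s: 16.45
ee_pos: [0.5119, -0.0321, 0.2406]
tcp_rot: [0.0, 1.0, -0.017, 0.0]
wrist_force: [0.9, -1.0, 6.7]
opening: 0.0252
grip_force: 3.9
```

```bash
python3 ctl.py -0.27 0.1 3
```

```text
t16.50 phi 0.121 off 0.004 meas -0.0363 sp0.002 n5 pred -0.0372 est th -0.0414 om -0.097 d -0.0097+-0.0014 neff 7773 F [ 1.4 -0.   6.9] op 0.0249 g 4
ref -0.076 th pred [-0.054, -0.067, -0.08] phi [0.091 0.123 0.113]
[[0.01, 0.35, 0.04], [-0.0, -0.02, -0.0], [0.0, 0.09, 0.01]]
```

Emit:
{"fn": "drive_tool", "kwargs": {
  "hand": [2.5,2.5,2.5],
  "linear": [
    [0.01,0.35,0.04],
    [0,-0.02,0],
    [0,0.09,0.01]
  ],
  "yaw": [0,0,0]
}}

```text
time_s: 16.88
ee_pos: [0.5119, -0.0315, 0.2406]
tcp_rot: [0.0, 1.0, -0.017, 0.0]
wrist_force: [0.5, -0.3, 5.5]
opening: 0.0247
grip_force: 3.9
```

```bash
python3 ctl.py -0.27 0.1 3
```

```text
t16.93 phi 0.109 off -0.001 meas -0.0822 sp0.001 n5 pred -0.0808 est th -0.0879 om -0.117 d -0.0099+-0.0014 neff 7883 F [ 0.8 -0.6  6. ] op 0.0248 g 4
ref -0.113 th pred [-0.101, -0.113, -0.125] phi [0.176 0.128 0.16 ]
[[-0.03, -0.79, -0.11], [-0.01, -0.22, -0.03], [-0.02, -0.6, -0.08]]
```

Emit:
{"fn": "drive_tool", "kwargs": {
  "hand": [2.5,2.5,2.5],
  "linear": [
    [-0.03,-0.79,-0.11],
    [-0.01,-0.22,-0.03],
    [-0.02,-0.6,-0.08]
  ],
  "yaw": [0,0,0]
}}

```text
time_s: 17.3
ee_pos: [0.5116, -0.0372, 0.2398]
tcp_rot: [0.0, 1.0, -0.017, 0.0]
wrist_force: [0.6, -0.6, 6.5]
opening: 0.0252
grip_force: 3.8
```

```bash
python3 ctl.py -0.27 0.08 3
```

```text
t17.35 phi 0.162 off 0.002 meas -0.1219 sp0.003 n5 pred -0.1242 est th -0.1260 om -0.079 d -0.0097+-0.0014 neff 8018 F [-0.5 -1.5  6.9] op 0.0248 g 4
ref -0.143 th pred [-0.135, -0.144, -0.153] phi [0.162 0.158 0.16 ]
[[0.0, 0.01, 0.0], [0.0, 0.05, 0.01], [0.0, 0.02, 0.0]]
```

Emit:
{"fn": "drive_tool", "kwargs": {
  "hand": [2.5,2.5,2.5],
  "linear": [
    [0,0.01,0],
    [0,0.05,0.01],
    [0,0.02,0]
  ],
  "yaw": [0,0,0]
}}

```text
time_s: 17.73
ee_pos: [0.5116, -0.0372, 0.2398]
tcp_rot: [0.0, 1.0, -0.017, 0.0]
wrist_force: [1.1, -0.6, 6.7]
opening: 0.0249
grip_force: 3.9
```

```bash
python3 ctl.py -0.27 0.08 3
```

```text
t17.77 phi 0.159 off 0.000 meas -0.1534 sp0.005 n5 pred -0.1539 est th -0.1572 om -0.073 d -0.0097+-0.0014 neff 8170 F [ 0.7 -1.   7.2] op 0.0249 g 4
ref -0.173 th pred [-0.166, -0.174, -0.183] phi [0.176 0.163 0.173]
[[-0.01, -0.2, -0.03], [-0.0, -0.05, -0.01], [-0.01, -0.17, -0.03]]
```

Emit:
{"fn": "drive_tool", "kwargs": {
  "hand": [2.5,2.5,2.5],
  "linear": [
    [-0.01,-0.2,-0.03],
    [0,-0.05,-0.01],
    [-0.01,-0.17,-0.03]
  ],
  "yaw": [0,0,0]
}}

```text
time_s: 18.15
ee_pos: [0.5116, -0.0389, 0.2395]
tcp_rot: [0.0, 1.0, -0.017, 0.0]
wrist_force: [0.4, -0.5, 6.6]
opening: 0.0254
grip_force: 3.9
```

```bash
python3 ctl.py -0.27 0.07 3
```

```text
t18.20 phi 0.173 off 0.000 meas -0.1824 sp0.005 n5 pred -0.1832 est th -0.1857 om -0.067 d -0.0096+-0.0015 neff 7953 F [ 0.6 -0.5  5.9] op 0.0248 g 4
ref -0.199 th pred [-0.194, -0.201, -0.209] phi [0.193 0.177 0.187]
[[-0.01, -0.23, -0.04], [-0.0, -0.04, -0.01], [-0.01, -0.17, -0.03]]
```

Emit:
{"fn": "drive_tool", "kwargs": {
  "hand": [2.5,2.5,2.5],
  "linear": [
    [-0.01,-0.23,-0.04],
    [0,-0.04,-0.01],
    [-0.01,-0.17,-0.03]
  ],
  "yaw": [0,0,0]
}}

```text
time_s: 18.58
ee_pos: [0.5114, -0.0405, 0.2392]
tcp_rot: [0.0, 1.0, -0.017, 0.0]
wrist_force: [0.6, 0.3, 5.8]
opening: 0.0251
grip_force: 4.3
```

```bash
python3 ctl.py -0.275 0.06 3
```

```text
t18.62 phi 0.188 off 0.000 meas -0.2094 sp0.006 n5 pred -0.2087 est th -0.2125 om -0.061 d -0.0097+-0.0015 neff 7932 F [ 0.5 -0.5  5.2] op 0.0248 g 4
ref -0.222 th pred [-0.219, -0.225, -0.232] phi [0.214 0.19  0.203]
[[-0.01, -0.31, -0.06], [-0.0, -0.02, -0.0], [-0.01, -0.18, -0.04]]
```

Emit:
{"fn": "drive_tool", "kwargs": {
  "hand": [2.5,2.5,2.5],
  "linear": [
    [-0.01,-0.31,-0.06],
    [0,-0.02,0],
    [-0.01,-0.18,-0.04]
  ],
  "yaw": [0,0,0]
}}

```text
time_s: 19.0
ee_pos: [0.5114, -0.0423, 0.2388]
tcp_rot: [0.0, 1.0, -0.017, 0.0]
wrist_force: [1.0, -0.8, 5.9]
opening: 0.0248
grip_force: 4.3
```

```bash
python3 ctl.py -0.285 0.06 3
```

```text
t19.05 phi 0.204 off 0.001 meas -0.2296 sp0.007 n5 pred -0.2317 est th -0.2319 om -0.041 d -0.0095+-0.0015 neff 7926 F [ 1.4 -0.6  6. ] op 0.0249 g 4
ref -0.244 th pred [-0.238, -0.244, -0.25] phi [0.183 0.201 0.194]
[[0.01, 0.25, 0.05], [0.0, 0.03, 0.01], [0.0, 0.12, 0.02]]
```

Emit:
{"fn": "drive_tool", "kwargs": {
  "hand": [2.5,2.5,2.5],
  "linear": [
    [0.01,0.25,0.05],
    [0,0.03,0.01],
    [0,0.12,0.02]
  ],
  "yaw": [0,0,0]
}}

```text
time_s: 19.42
ee_pos: [0.5114, -0.0413, 0.239]
tcp_rot: [0.0, 1.0, -0.017, 0.001]
wrist_force: [0.8, -0.5, 6.5]
opening: 0.0253
grip_force: 4.3
```

```bash
python3 ctl.py -0.285 0.06 3
```

```text
t19.48 phi 0.192 off -0.000 meas -0.2479 sp0.007 n5 pred -0.2504 est th -0.2507 om -0.051 d -0.0094+-0.0015 neff 7915 F [ 1.1 -0.3  5.6] op 0.0249 g 4
ref -0.267 th pred [-0.257, -0.264, -0.271] phi [0.2   0.201 0.206]
[[-0.0, -0.09, -0.02], [-0.0, -0.1, -0.02], [-0.01, -0.16, -0.03]]
```

Emit:
{"fn": "drive_tool", "kwargs": {
  "hand": [2.5,2.5,2.5],
  "linear": [
    [0,-0.09,-0.02],
    [0,-0.1,-0.02],
    [-0.01,-0.16,-0.03]
  ],
  "yaw": [0,0,0]
}}

```text
time_s: 19.85
ee_pos: [0.5113, -0.0428, 0.2387]
tcp_rot: [0.0, 1.0, -0.017, 0.001]
wrist_force: [0.0, 0.1, 6.4]
opening: 0.0248
grip_force: 4.2
```

```bash
python3 ctl.py -0.29 0.06 3
```

```text
t19.90 phi 0.207 off 0.001 meas -0.2702 sp0.005 n5 pred -0.2689 est th -0.2731 om -0.049 d -0.0094+-0.0016 neff 8548 F [ 0.2 -1.2  5.7] op 0.0253 g 4
ref -0.289 th pred [-0.28, -0.28, -0.28] phi [0.205 0.132 0.114]
[[0.0, 0.02, 0.0], [0.03, 0.88, 0.15], [0.04, 1.1, 0.18]]
```

```bash
python3 setrows.py .206,.203,.195,.18,.15 -.28
```

```text
[[0.0, 0.0, 0.0], [0.0, 0.04, 0.01], [0.0, 0.13, 0.03], [0.01, 0.31, 0.06], [0.02, 0.66, 0.12]]
```

Emit:
{"fn": "drive_tool", "kwargs": {
  "hand": [2.5,2.5,2.5,2.5,2.5],
  "linear": [
    [0,0,0],
    [0,0.04,0.01],
    [0,0.13,0.03],
    [0.01,0.31,0.06],
    [0.02,0.66,0.12]
  ],
  "yaw": [0,0,0,0,0]
}}

```text
time_s: 20.52
ee_pos: [0.5115, -0.0364, 0.24]
tcp_rot: [0.0, 1.0, -0.017, 0.001]
wrist_force: [0.3, -1.0, 7.1]
opening: 0.0254
grip_force: 3.9
```

```bash
python3 ctl.py -0.28 0.06 3; python3 setrows.py .1,.05,0,-.05,-.1,-.15,-.2,-.25,-.3,-.33,-.345,-.345 -.28
```

```text
t20.57 phi 0.148 off -0.002 meas -0.2788 sp0.002 n5 pred -0.2797 est th -0.2800 om -0.000 d -0.0094+-0.0020 neff 19637 F [ 1.2 -1.1  7.1] op 0.0255 g 4
ref -0.28 th pred [-0.28, -0.279, -0.279] phi [0.222 0.211 0.221]
[[-0.03, -0.86, -0.16], [-0.02, -0.74, -0.14], [-0.03, -0.86, -0.16]]
[[0.02, 0.6, 0.08], [0.04, 1.2, 0.12], [0.06, 1.8, 0.14], [0.08, 2.39, 0.12], [0.1, 2.99, 0.08], [0.12, 3.59, 0.0], [0.14, 4.18, -0.1], [0.16, 4.76, -0.24], [0.18, 5.34, -0.4], [0.19, 5.68, -0.51], [0.2, 5.85, -0.57], [0.2, 5.85, -0.57]]
```

On the rest (-0.279) after a touchdown at about 0.05 rad/s. I'll ease the lever back to its relaxed angle.

Emit:
{"fn": "drive_tool", "kwargs": {
  "hand": [2.5,2.5,2.5,2.5,2.5,2.5,2.5,2.5,2.5,2.5,2.5,2.5],
  "linear": [
    [0.02,0.6,0.08],
    [0.04,1.2,0.12],
    [0.06,1.8,0.14],
    [0.08,2.39,0.12],
    [0.1,2.99,0.08],
    [0.12,3.59,0],
    [0.14,4.18,-0.1],
    [0.16,4.76,-0.24],
    [0.18,5.34,-0.4],
    [0.19,5.68,-0.51],
    [0.2,5.85,-0.57],
    [0.2,5.85,-0.57]
  ],
  "yaw": [0,0,0,0,0,0,0,0,0,0,0,0]
}}

```text
time_s: 22.08
ee_pos: [0.5134, 0.0227, 0.2342]
tcp_rot: [-0.0, 1.0, -0.017, 0.0]
wrist_force: [-0.1, 1.8, 6.6]
opening: 0.0251
grip_force: 5.4
```

```bash
python3 ctl.py -0.28 0.06 13
```

```text
t22.12 phi -0.347 off -0.002 meas -0.2804 sp0.002 n5 pred -0.2800 est th -0.2800 om 0.000 d -0.0094+-0.0027 neff 20000 F [0.3 2.2 6.4] op 0.0247 g 5
```

Emit:
{"fn": "drive_tool", "kwargs": {
  "hand": [2.9,3.3,4.0,6.0,8.5,8.5,8.5,8.5,8.5,8.5,8.5,8.5],
  "linear": [
    [0,0,0],
    [0,0,0],
    [0,0,0],
    [0,0,0],
    [0,0,0],
    [0,0,0],
    [0,0,1],
    [0,0,4],
    [0,0,8],
    [0,0,12],
    [0,0,14],
    [0,0,14]
  ],
  "yaw": [0,0,0,0,0,0,0,0,0,0,0,0]
}}

```text
time_s: 23.62
ee_pos: [0.5136, 0.0222, 0.3755]
tcp_rot: [0.0, 1.0, -0.017, 0.002]
wrist_force: [0.4, -0.7, -0.9]
opening: 0.0848
grip_force: 0.0
```

Emit:
{"fn": "drive_tool", "kwargs": {
  "hand": [8.5,8.5,8.5,8.5],
  "linear": [
    [-2,0,0],
    [-5,0,0],
    [-6,0,0],
    [-6,0,0]
  ],
  "yaw": [0,0,0,0]
}}

```text
time_s: 24.12
ee_pos: [0.4531, 0.0222, 0.3736]
tcp_rot: [-0.0, 1.0, -0.017, 0.0]
wrist_force: [0.1, 0.1, -0.0]
opening: 0.085
grip_force: 0.0
```

Run:
```python
from h import *
s=sense();im=camera("wrist");cv2.imwrite("pics/end.png",im);print(s["time_s"],s["ee_pos"],s["wrist_force"],s["opening"],proj(pose("wrist",s),W(-.08,.0416,.2517)),proj(pose("wrist",s),W(.035,.0484,.308)))
```

```text
24.125 [0.45308263 0.02224521 0.3736345 ] [ 0.06225872  0.0537667  -0.025705  ] 0.0850246639482617 [311.56521392 154.95819594] [298.52022281 -44.00971396]
```

View pics/end.png

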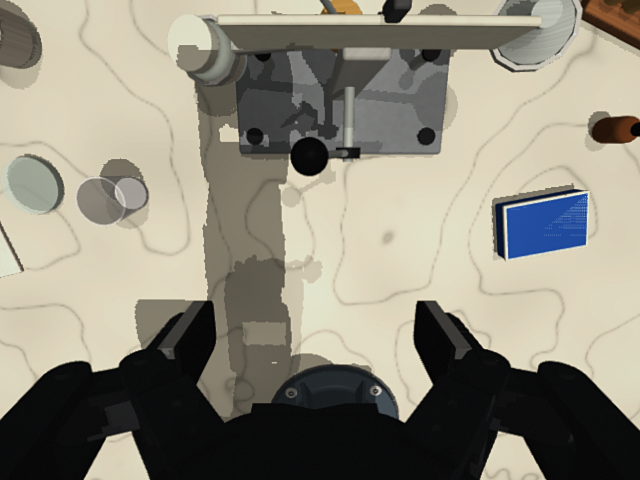

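The lever is free, with the knob at (310,156) as predicted. The jar side is down and the bystanders are in place, so I'm handing in.

```bash
python3 -c "
from cell import *
print(job_done())"
```

```text
the job is handed in; nothing more can be done
None
```

By my own measurements, the beam was lifted by its lever and held within about 0.008 rad of the index for roughly 6.8 s. It was then set down jar side down at about 0.05 rad/s and the lever released; I handed the job in after about 24 s of robot time, and no verdict came back.

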